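# Put the reference thermometer away in its foam case

## Robot

A 6-joint arm with a two-finger parallel gripper is mounted at the origin on the work surface. World frame = base frame: x ahead of the robot, y to its left, z up, the work surface at z = 0. Lengths are in m, angles in rad, forces in N, time in s.
With the tool pointing down it reaches from about 0.35 to 0.775 m from the base axis. Payload 7.3 kg.
Tool frame: the origin (TCP) lies at the very end of the fingers, on their centre line; the grasp point (between the pads) lies 19 mm behind it (robot.pinch_z is the distance from the TCP to the grasp point, in m); z points along the fingers, y is the line along which they close (so a half turn about z gives the same grasp; the last joint's range is limited). The gripper opens to 92 mm and grips with 3 to 60 N. Pads are 19 mm wide; open, the fingers measure 130 mm over their backs; the gripper's body (75 mm by 190 mm) begins 47 mm behind the grasp point.
Start: joints at [1.087, 0.342, 1.524, -0, 1.275, -0.146], TCP at [0.174, 0.495, 0.227] pointing down, gripper open.
Joint ranges: [-2.53, 2.53], [-0.77, 2.02], [0.04, 2.7], [-1, 4.14], [0.28, 2.66], [-3.11, 3.11]. Speed limits (rad/s): [2.57, 2.57, 3.14, 3.14, 3.14, 3.14].

## Interface

Orientations are given as [roll, pitch, yaw] about the fixed x, y, z axes, in that order (R = Rz(yaw) Ry(pitch) Rx(roll)).
In Python, from cell import robot gives the robot as it stands.
- The arm moves only by the tool move_arm, never from a script. Its argument "motion" is a list of rows, each a list of 6 numbers: the shift along the tool's x, y, z in units of 0.1 m (1.0 is 0.1 m), then the turn, a rotation vector about the tool's x, y, z in units of pi rad (1.0 is pi rad). In form: [[dx, dy, dz, rx, ry, rz], ...]. A call has 1 to 12 rows; each row is the pose to reach, as a shift and turn from the pose commanded when the call began, along the tool's axes at that moment, turning the shorter way round; what a row does not reach only later rows make up. A row lasts 1/8 s, in which the tool goes at most 62.5 mm and 10.7 degrees, less where a joint would pass 70% of its speed; a pose out of reach is approached as far as the arm can. A call with a number of a shift or a turn outside -1 to 1 is refused whole. A call with a gripper value outside its range is refused whole. "fingers" is the opening, from -1 (shut) to 1 (fully open), set as the call begins (left out, the last holds). The fingers move at their own pace and stop on an object; "newtons" is the grip in N (left out, the last holds). Time passes only in rows, so rows that repeat a pose let the fingers close. It gives the time, the measured TCP pose, the force, the opening and the grip force at its end, in the units of the state.
- robot.observe(): the state, without advancing time (a new reading comes with each control period).
- robot.read_camera(name): name is "scene" or "top"; returns a dict with "image" (400x640x3 uint8, red, green, blue), "range_z" (400x640 float32, m along the optical axis (not along the pixel's ray), 0 where there is no reading), "vfov" (degrees; the focal length in pixels is half the picture's height over the tangent of half this angle, whatever the lens; pixels are square), "cx", "cy" (the principal point, pixels), "extrinsics" (4x4, takes a point from camera to world coordinates). Camera axes: x right, y up, looking along -z (the intrinsics and any distortion apply to the point x, -y, -z); pixel columns grow to the right and rows downward; lengths in m; the calibration is good to about 2 mm. A picture is of the moment at which its call begins.
- robot.hand_in(): hands the job in; it is judged then, once.
The state is a dict: "time": time; "qpos": joint angles; "qvel": joint speeds; "joint_efforts": joint torques, N m; "tool_pos": TCP position; "tool_rot": TCP orientation; "contact_force": force on the tool from outside, world axes, zero at the start; "torque": the same for the moment, N m; "opening": finger opening in m; "grip_force": force on a finger pad.
Only numpy, scipy, OpenCV 4.12 (cv2) and the standard library are available. Lean on these libraries where they do the work, as an engineer would, in place of code of your own. Each camera call takes 0.05 s, during which the arm holds its last target. There are 200 camera calls.

## Task

Put the handheld thermometer away in its foam-lined case: lift it out of the reclining stand by its head, the only part that stands clear, lay it on its back on the open bench and let go, then take it again by the white waist, where the finger scoops in the foam leave room for a hand. Set it face up into the cutout of its shape and press it gently down until it is fully home, flush with the foam, then let go. Do not drop or knock it, and leave the other things on the bench where they are.

Things in the scene. Friction and masses are not known exactly. Their poses are not given: they have to be found in the camera images.
- thermometer: Handheld thermometer, 168 mm long, 28 mm thick, 0.15-0.31 kg, balanced near its origin: mid-length on its flat back. +x along it to the socket, +z out of the face (display). Along x: blue foot -84 to -34 mm, 50 wide; white waist -34 to 10, 38 wide; blue head with display 10 to 68, 58 wide; black socket 68 to 84, 20 wide, 22 thick. Starts face up in the stand, +x climbing at 35 degrees.
- thermo_head (a point): On the thermometer's face, middle of its head: 39 mm along its +x and 28 mm along its +z from its origin. In the stand only the head stands clear, with nothing beside, behind or below it for the fingers to meet. The bench between stand and case is free to lay it on.
- thermo_waist (a point): On the thermometer's face, middle of the white waist: 12 mm along its -x and 28 mm along its +z from its origin. When it is in the foam the finger scoops lie on both sides of this point.
- stand: Aluminium bench stand, fixed, base 150 x 100 x 8 mm. Origin at bench height, 66 mm below the thermometer's origin; +x is the way the head points (roughly away from the robot). A channel reclined at 35 degrees, cheeks 27 mm either side and 26 mm high, covers foot and waist up to 4 mm past the thermometer's origin; a 14 mm lip stops the foot. Draw it out square to its face: 30 mm clears it.
- case: Orange case 232 (x) x 168 (y) x 49 mm high, no lid, fixed, full of black foam with its top 44 mm above the bench. Origin under its centre at bench height; +x is the way the thermometer's head must point; z up. The yellow-floored cutout, its centre line 24 mm to the +y side, has the thermometer's outline with 3 mm to spare all round and is 28 mm deep. On the -y side a probe lies 7 mm proud of the foam.
- cutout (a point): Middle of the cutout's yellow floor, 16 mm above the bench, axes as the case. The thermometer's origin lies here, x along the case's +x, when fully home with its face flush. Foam pads on both sides of head and foot slope in from 2 mm below the foam top to 8 mm above the floor, there 2 mm a side too tight: springy, they hold it some 12 mm proud until it is pushed home with 8 to 18 N.
- scoops (a point): Middle between the two finger scoops, at the foam's top, 12 mm along the case's -x from the cutout's middle; below point thermo_waist when the thermometer is home. Scoops are as deep as the cutout (28 mm), 42 mm along x and reach 49 mm either side of the centre line: 30 mm beside the waist for each finger. Elsewhere there is no room for fingers.
- cutout_head (a point): Where point thermo_head lies when the thermometer is fully home: 39 mm along the case's +x and 28 mm up from point cutout.
- tip_box: Bystander: blue pipette-tip box with clear lid, 120 x 82 x 77 mm. Origin under its centre.
- well_plate: Bystander: green 96-well plate, 127 x 85 x 14 mm. Origin under its centre.
- tube_rack: Bystander: orange tube rack, 200 x 70 x 44 mm. Origin under its centre.
- pipette: Bystander: white micropipette lying on the bench, 250 mm long, 26 mm thick. Origin under its centre.
- reagent_bottle: Bystander: reagent jar with blue cap, 68 mm across, 135 mm high. Origin under its centre.
- beaker: Bystander: clear plastic beaker, 76 mm across, 90 mm high. Origin under its centre.
- marker: Bystander: white and blue marker pen, 130 mm long, 12 mm thick, lying on the bench below the thermometer's head. Origin under its centre.
There are look-alikes about, which are no part of the job. What is shaped like the thermometer but red is not meant.

How it is judged:
On the way, in this order (a step that is already met when the one before it is completed fails the run):
1. the thermometer has been laid on its back on the bench and let go (height (world z) of thermometer below 0.006 m and height (world z) of thermo_head above 0.024 m and angle between thermometer's own z axis and vertical below 0.1 rad and contact force between thermometer and the fingers below 0.1 N and linear speed of thermometer below 0.02 m/s), for 0.2 s.
2. it has been brought into its cutout by the hand: face up, head the right way, fingers on it and its back below the foam top (horizontal distance between thermometer and cutout below 0.006 m and horizontal distance between thermo_head and cutout_head below 0.006 m and z of thermometer in the frame of cutout below 0.024 m and angle between thermometer's own z axis and vertical below 0.3 rad and contact force between thermometer and the fingers above 0.5 N), for 0.1 s.
At the end, for the whole second after the job is handed in: The thermometer lies face up in its cutout, head the right way (within 6 mm at its middle and head), fully home (back within 3 mm of the cutout floor, level within 0.04 rad), at rest and let go (horizontal distance between thermometer and cutout below 0.006 m and horizontal distance between thermo_head and cutout_head below 0.006 m and z of thermometer in the frame of cutout below 0.003 m and z of thermo_head in the frame of cutout_head below 0.003 m and angle between thermometer's own z axis and vertical below 0.04 rad and linear speed of thermometer below 0.01 m/s and contact force between thermometer and the fingers below 0.1 N); the robot touches nothing.
It fails at once if the thermometer is dropped (faster than 0.6 m/s with no finger on it) (linear speed of thermometer above 0.6 m/s and contact force between thermometer and the fingers below 0.1 N).
It fails at once if the thermometer is knocked on or forced into the case (over 100 N) (contact force between thermometer and case above 100 N).
It fails at once if another thing on the bench is moved by more than 30 mm (distance of any of tip_box, well_plate, tube_rack, pipette, reagent_bottle, beaker, marker from where it was at the start of the episode above 0.03 m).
It also fails if it takes over 67 s, if anything falls off the work surface, if the arm or the gripper's body presses on something with over 40 N, if the wrist force passes 120 N, or if a joint passes its speed limit or range.

## Working session

There is one attempt and no reset: what is moved stays moved. The work goes in short steps, Python scripts to look and compute and a tool call to move; the robot and the scene stay as the last step left them, time stands still between calls to the robot, and variables do not carry over. Pictures are saved under pics/ and viewed, at most 10 in all, crops included, and the job is handed in when it is done.

Besides the shell and the picture viewer there is one more tool, called by a JSON object that holds its "fn" and its "kwargs". move_arm: Moves the arm, as the interface text tells. Shifts and turns lie within -1 to 1; 1 stands for 0.1 m of shift or pi rad of turn. Its arguments: {"type":"object","properties":{"motion":{"type":"array"},"fingers":{"type":"number"},"newtons":{"type":"number"}},"required":["motion"]}

```bash
ls; mkdir -p pics
python3 - <<'E'
from cell import robot
import cv2,numpy as np
print(robot.observe()); print(robot.pinch_z)
for n in ("scene","top"):
    c=robot.read_camera(n); np.savez(f"/tmp/{n}0.npz",**c)
    cv2.imwrite(f"pics/{n}0.png",c["image"][:,:,::-1]); print(n,c["vfov"],c["cx"],c["cy"],c["extrinsics"].round(4).tolist(),{k for k in c}, (c["range_z"]>0).mean())
E
```

```text
pics
{'time': 0.0, 'qpos': array([ 1.08702705e+00,  3.42720167e-01,  1.52504315e+00,  4.58335602e-06,
        1.27542012e+00, -1.45996597e-01]), 'qvel': array([-2.32808156e-04,  5.01977744e-05,  7.99990248e-04, -5.44321732e-04,
       -8.56523414e-04,  1.03266666e-03]), 'joint_efforts': array([ 8.03439689e-04, -4.31249177e+01, -2.44221961e+01,  7.18295923e-02,
        5.57357760e-02, -1.44264586e-04]), 'tool_pos': array([0.17375342, 0.49496186, 0.22603719]), 'tool_rot': array([-3.14001943e+00, -2.35760608e-04,  2.80381845e+00]), 'contact_force': array([-0.03849721,  0.16395719,  0.5009632 ]), 'torque': array([ 0.06616114, -0.05151339, -0.00276963]), 'grip_force': 0.0, 'opening': 0.09147653479675556}
0.0188
scene 56.92134338751172 322.01542938650437 197.5846172196505 [[-0.216, -0.6854, 0.6954, 1.3383], [0.9762, -0.167, 0.1385, 0.1964], [0.0212, 0.7087, 0.7052, 0.9292], [0.0, 0.0, 0.0, 1.0]] {'image', 'range_z', 'cy', 'extrinsics', 'cx', 'vfov'} 0.99575
top 57.241942025640846 320.03505320832267 204.72254731056972 [[-0.0257, 0.9977, -0.0631, 0.4515], [-0.9997, -0.0257, 0.0003, 0.0331], [-0.0013, 0.063, 0.998, 1.2135], [0.0, 0.0, 0.0, 1.0]] {'image', 'range_z', 'cy', 'extrinsics', 'cx', 'vfov'} 0.995921875
```

View pics/top0.png

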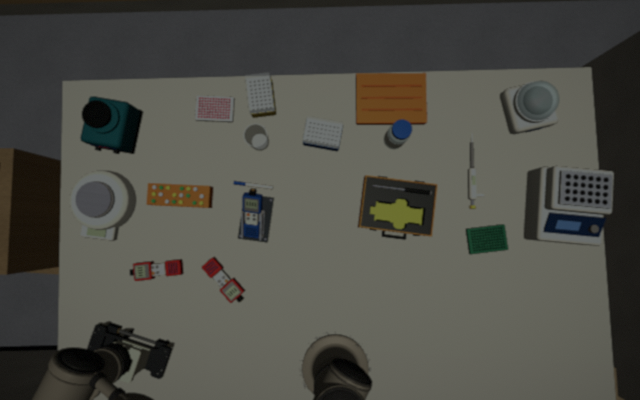

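View pics/scene0.png

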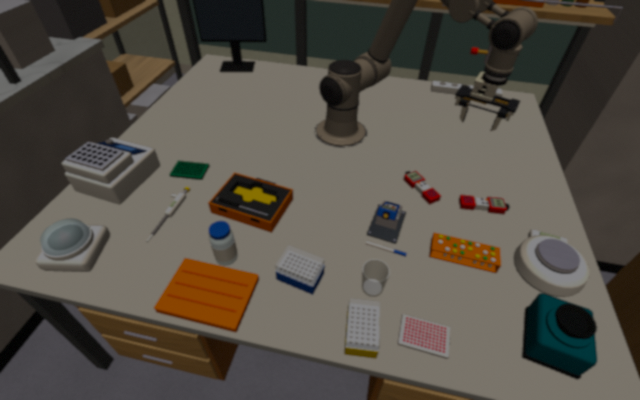

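The top view shows the blue thermometer in its stand at about (252,212), the marker at (253,184) and the case at (398,206) with its yellow cutout at (397,211). Next I get metric positions.

```bash
cat > h.py <<'E'
import numpy as np,cv2
def cloud(c):
    h,w=c["range_z"].shape; f=h/2/np.tan(np.radians(float(c["vfov"]))/2)
    v,u=np.mgrid[:h,:w]; z=c["range_z"].astype(float)
    P=np.stack([(u-c["cx"])/f*z,-(v-c["cy"])/f*z,-z],-1)
    E=c["extrinsics"]; return P@E[:3,:3].T+E[:3,3]
def mask(c,lo,hi):
    return cv2.inRange(cv2.cvtColor(np.ascontiguousarray(c["image"]),cv2.COLOR_RGB2HSV),lo,hi)>0
E
python3 - <<'E'
from h import *
for n in("top","scene"):
    c=dict(np.load(f"/tmp/{n}0.npz"));P=cloud(c)
    z=P[...,2]; b=(abs(z)<.015)&(abs(P[...,0]-.45)<.3)&(abs(P[...,1])<.4); A=np.c_[P[b][:,:2],np.ones(b.sum())]
    print(n,'bench',np.median(z[b]),z[b].std(),np.linalg.lstsq(A,z[b],rcond=None)[0])
    for nm,lo,hi in(("blue",(105,110,30),(130,255,255)),("yellow",(22,120,80),(35,255,255))):
        m=mask(c,lo,hi); k,l,s,ce=cv2.connectedComponentsWithStats(m.astype(np.uint8))
        for i in range(1,k):
            if s[i,4]>40:
                q=P[l==i]; print(nm,s[i],ce[i].round(1),np.median(q,0).round(4),q.min(0).round(3),q.max(0).round(3))
c=dict(np.load("/tmp/top0.npz"));im=c["image"][:,:,::-1]
a=cv2.resize(im[165:255,210:300],None,fx=4.4,fy=4.4,interpolation=2);b=cv2.resize(im[165:255,353:443],None,fx=4.4,fy=4.4,interpolation=2)
cv2.imwrite("pics/crop.png",np.clip(np.hstack([a,b])*1.8,0,255).astype(np.uint8))
E
```

```text
top bench -0.0006607911578591086 0.0030556617371847155 [ 0.00140528  0.00011699 -0.0010278 ]
blue [392 120  19  19 286] [401.3 129.1] [ 0.7403 -0.2159  0.1342] [ 0.452 -0.242  0.122] [0.769 0.033 1.213]
blue [243 193  19  20 116] [254.6 199.1] [0.5483 0.2218 0.121 ] [0.505 0.208 0.096] [0.562 0.262 0.129]
blue [545 214  61  22 883] [572. 224.] [ 0.4449 -0.725   0.104 ] [ 0.408 -0.821  0.085] [0.475 0.033 1.213]
blue [244 223  15  16 194] [251.  230.9] [0.4474 0.2532 0.0546] [0.424 0.228 0.005] [0.473 0.285 0.07 ]
yellow [370 199  53  30 936] [396.6 213.1] [ 0.4939 -0.2194  0.0153] [ 0.444 -0.302  0.007] [0.54  0.033 1.213]
scene bench -0.00012037084309324264 0.002923942713525655 [ 0.00066038  0.00131199 -0.0001041 ]
blue [109 144  32   9 118] [125.4 147.8] [ 0.4463 -0.7055  0.1057] [ 0.423 -0.775  0.096] [ 0.469 -0.65   0.112]
blue [377 205  22  15 146] [387.4 212.3] [0.5537 0.2463 0.1183] [0.432 0.212 0.006] [0.571 0.276 0.13 ]
blue [209 221  21  18 285] [218.9 229.7] [ 0.7468 -0.2117  0.1343] [ 0.715 -0.242  0.123] [1.338 0.196 0.929]
blue [277 273  46  20 228] [296.9 282.8] [0.7965 0.024  0.0261] [ 0.748 -0.039  0.007] [1.338 0.196 0.929]
yellow [234 187  42  17 416] [254.4 194.8] [ 0.4794 -0.2186  0.0157] [ 0.441 -0.295  0.011] [1.338 0.196 0.929]
yellow [345 348  33  10  74] [362.8 351.1] [0.9494 0.2314 0.0371] [0.945 0.188 0.006] [1.338 0.265 0.929]
```

View pics/crop.png

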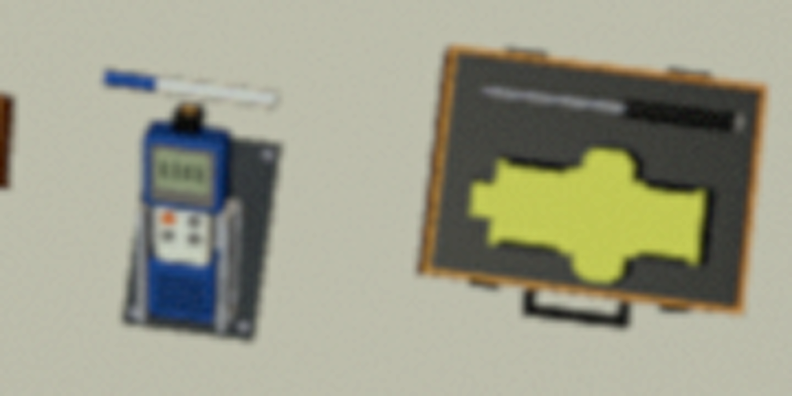

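The left crop shows the thermometer with its head up, away from the robot. In the right crop the cutout's socket end points left (world +y) and the finger scoops are in the middle. Next I fit both poses.

```bash
cat >> h.py <<'E'
def rays(c,uv):
    f=200/np.tan(np.radians(float(c["vfov"]))/2); uv=np.atleast_2d(np.asarray(uv,float))
    d=np.c_[(uv[:,0]-c["cx"])/f,-(uv[:,1]-c["cy"])/f,-np.ones(len(uv))]
    E=c["extrinsics"]; return E[:3,3],d@E[:3,:3].T
def cast(c,uv,p0,n=(0,0,1)):
    o,d=rays(c,uv); n=np.asarray(n,float); t=((np.asarray(p0)-o)@n)/(d@n); return o+d*t[:,None]
def box(c,m,p0,ex,ey):   # min-area rectangle of mask pixels cast on a plane spanned by ex,ey
    v,u=np.nonzero(m); X=cast(c,np.c_[u,v],p0,np.cross(ex,ey))-p0
    r=cv2.minAreaRect(np.c_[X@ex,X@ey].astype(np.float32)*1000)
    return p0+ (r[0][0]*ex+r[0][1]*ey)/1000, r[1], r[2]
E
python3 - <<'E'
from h import *
X,Y=np.eye(3)[:2]
for n in("top","scene"):
    c=dict(np.load(f"/tmp/{n}0.npz"));P=cloud(c)
    near=(abs(P[...,0]-.5)<.16)&(abs(P[...,1]+.22)<.17)
    o=mask(c,(5,110,40),(20,255,255))&near&(P[...,2]>.03)
    print(n,'case rim',o.sum(),box(c,o,np.array([.5,-.22,.049]),X,Y))
    y=mask(c,(22,120,80),(35,255,255))&near
    print(' floor',y.sum(),box(c,y,np.array([.5,-.22,.016]),X,Y))
    # thermometer head/face
    nt=(abs(P[...,0]-.5)<.13)&(abs(P[...,1]-.24)<.07)&(P[...,2]>.03)
    for s in(35,):
        a=np.radians(s)
        q=P[nt&(P[...,2]>.09)]
        A=np.c_[q[:,:2],np.ones(len(q))]
        for _ in range(5):
            k=np.linalg.lstsq(A,q[:,2],rcond=None)[0]; r=abs(A@k-q[:,2]); g=r<.004; A,q=A[g],q[g]
        print(' plane',k,len(q),'tilt',np.degrees(np.arctan(np.hypot(k[0],k[1]))),'yaw',np.arctan2(k[1],k[0]), 'z at .53,.24',k@[.53,.24,1])
        b=mask(c,(105,110,30),(130,255,255))&nt&(P[...,2]>.085)
        yaw=np.arctan2(k[1],k[0])
        ex=np.array([np.cos(a),0,np.sin(a)]); p0=np.array([.53,.24,k@[.53,.24,1]])
        print(' head',b.sum(),box(c,b,p0,ex,Y))
        st=(abs(P[...,0]-.47)<.13)&(abs(P[...,1]-.24)<.08)
        g=mask(c,(0,0,15),(180,90,110))&st&(P[...,2]<.02)
        print(' base',g.sum(),box(c,g,np.array([.5,.24,.008]),X,Y))
E
```

```text
top case rim 422 (array([ 0.51705172, -0.21433646,  0.049     ]), (231.0199432373047, 169.13145446777344), 81.18119049072266)
 floor 933 (array([ 0.49214558, -0.21478243,  0.016     ]), (170.06979370117188, 94.81489562988281), 88.52162170410156)
 plane [ 0.504753   -0.04206161 -0.1460026 ] 215 tilt 26.862327332108283 yaw -0.08313899279258323 z at .53,.24 0.11142170135510221
 head 119 (array([0.53277532, 0.23698129, 0.113365  ]), (54.32089614868164, 63.966495513916016), 82.51992797851562)
 base 2772 (array([0.46949608, 0.23801299, 0.008     ]), (157.93466186523438, 259.0142822265625), 89.37569427490234)
scene case rim 817 (array([ 0.5247163 , -0.20785255,  0.049     ]), (241.3529052734375, 184.07797241210938), 81.4410171508789)
 floor 414 (array([ 0.47758911, -0.21705709,  0.016     ]), (73.69706726074219, 152.85865783691406), 5.770528793334961)
 plane [ 0.26899589 -0.07184979 -0.01353414] 74 tilt 15.558598792024464 yaw -0.2610103584766012 z at .53,.24 0.11178972900798909
 head 137 (array([0.58383128, 0.23850681, 0.1494828 ]), (55.43586730957031, 165.20823669433594), 86.00582122802734)
 base 768 (array([0.496447  , 0.24964288, 0.008     ]), (218.4420928955078, 125.14575958251953), 1.0010490417480469)
```

Run:
```python
from h import *
X,Y=np.eye(3)[:2]
c=dict(np.load("/tmp/top0.npz"));P=cloud(c)
hsv=cv2.cvtColor(c["image"],cv2.COLOR_RGB2HSV)
st=np.zeros((400,640),bool); st[188:250,225:285]=1
g=(hsv[...,2]<75)&st&(hsv[...,1]<110); k,l,s,ce=cv2.connectedComponentsWithStats(g.astype(np.uint8)); i=1+s[1:,4].argmax()
print('base',s[i],box(c,l==i,np.array([.48,.24,.008]),X,Y))
# head: blue+display, upper part
b=mask(c,(105,100,30),(130,255,255)); b[212:]=0; b&=st
hull=cv2.convexHull(np.argwhere(b)[:,::-1].astype(np.int32)); m=np.zeros((400,640),np.uint8); cv2.fillConvexPoly(m,hull,1)
a=np.radians(35)
for yaw in(-.1,-.14,-.18):
    ex=np.array([np.cos(a)*np.cos(yaw),np.cos(a)*np.sin(yaw),np.sin(a)]); ey=np.array([-np.sin(yaw),np.cos(yaw),0])
    print(yaw,box(c,m>0,np.array([.533,.237,.1113]),ex,ey))
w=mask(c,(0,0,80),(180,255,255))
# white waist/blue foot row by row midlines
for v in range(190,245,4):
    u=np.nonzero(mask(c,(105,100,30),(130,255,255))[v]&st[v])[0]; print(v,(u.min(),u.max()) if len(u) else None,end=' ')
cv2.imwrite("pics/stand_big.png",np.clip(cv2.resize(c["image"][178:250,222:294,::-1],None,fx=8,fy=8,interpolation=2)*1.8,0,255).astype(np.uint8))
```

```text
base [238 189  36  54 880] (array([0.49982877, 0.24566743, 0.008     ]), (100.95471954345703, 168.7628173828125), 81.40863800048828)
-0.1 (array([0.53310965, 0.23804146, 0.11130359]), (55.217281341552734, 66.41167449951172), 88.62762451171875)
-0.14 (array([0.5329655 , 0.23808491, 0.11117007]), (66.80851745605469, 55.5025520324707), 0.5031412839889526)
-0.18 (array([0.53282238, 0.23812795, 0.11103624]), (67.17389678955078, 55.81889343261719), 2.38779354095459)
190 None 194 (np.int64(244), np.int64(257)) 198 (np.int64(243), np.int64(261)) 202 (np.int64(243), np.int64(261)) 206 (np.int64(243), np.int64(261)) 210 (np.int64(243), np.int64(260)) 214 None 218 None 222 None 226 (np.int64(244), np.int64(258)) 230 (np.int64(244), np.int64(258)) 234 (np.int64(244), np.int64(258)) 238 (np.int64(255), np.int64(257)) 242 None
```

View pics/stand_big.png

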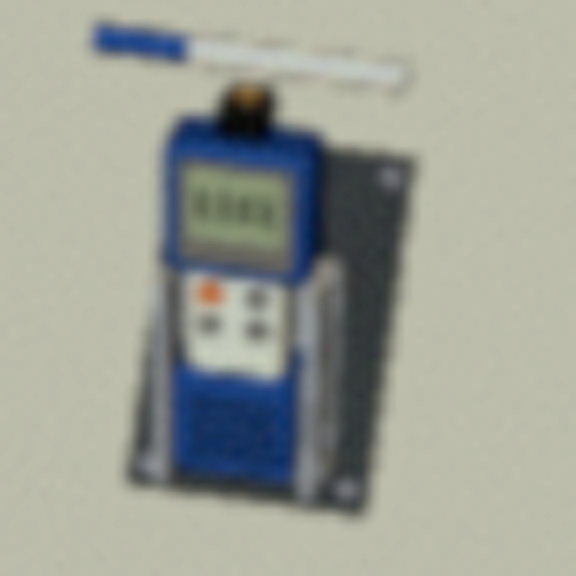

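The zoomed crop shows the head/waist line at about (252.9,212), the waist/foot line at (251.4,224.7) and the foot end at (250.5,237.2). I'll cast these on the face plane.

Run:
```python
from h import *
c=dict(np.load("/tmp/top0.npz")); a=np.radians(35);yaw=-.145
ex=np.array([np.cos(a)*np.cos(yaw),np.cos(a)*np.sin(yaw),np.sin(a)]); ey=np.array([-np.sin(yaw),np.cos(yaw),0]);n=np.cross(ex,ey)
# face plane above stand: thermo_head z=.1113 -> iterate so origin z = .066
h=np.array([.530,.238,.1113])
for _ in range(5):
    q=cast(c,[(252.9,212),(251.4,224.7),(250.5,237.2)],h,n)
    est=[q[0]+.029*ex,q[1]+.073*ex,q[2]+.123*ex]
    m=np.mean(est[:2],0); o=m-.039*ex-.028*n; h=m+(.066-o[2])*np.array([0,0,1])
print(np.round(est,4),'head',h.round(4),'origin',o.round(4))
```

```text
[[0.5287 0.2348 0.1124]
 [0.5261 0.2398 0.1102]
 [0.5273 0.2427 0.1107]] head [0.5274 0.2373 0.1113] origin [0.5117 0.2396 0.066 ]
```

```bash
cat >> h.py <<'E'
from scipy.spatial.transform import Rotation as Ro
def therm(yaw,pitch=0.): return Ro.from_euler("xyz",[np.pi,0,0]) if 0 else Ro.from_euler("xyz",[0,-pitch,yaw])*Ro.from_euler("x",np.pi)
def pose(s): return s["tool_pos"],Ro.from_euler("xyz",s["tool_rot"])
def row(p,R,tp,tR):
    return np.r_[R.inv().apply(tp-p)/.1,(R.inv()*tR).as_rotvec()/np.pi]
def plan(s,ways):  # print rows call by call through waypoints [(p,R)], each relative to the one before
    p,R=pose(s)
    for tp,tR in ways:
        r=row(p,R,np.asarray(tp),tR); print(r.round(3).tolist(), 'rows>=',max(np.linalg.norm(r[:3])*100/62.5,np.linalg.norm(r[3:])*180/10.7).round(1)); p,R=np.asarray(tp),tR
E
python3 - <<'E'
from h import *
from cell import robot
s=robot.observe(); p0,R0=pose(s)
a=np.radians(35); G=therm(-.145,a); n=-G.apply([0,0,1]); H=np.array([.5275,.238,.111])
print(n, G.as_matrix().round(2))
pre=H+.07*n
# yaw 2.80 -> 2.1,1.4,.6,-.145 tool-down, then tilt
w=[]
ys=[2.1,1.35,.6,-.145]
for i,y in enumerate(ys):
    t=(i+1)/4; w.append((p0*(1-t)+(pre+[0,0,.04])*t, therm(y)))
w.append((pre,G)); w.append((H-.025*n,G))
plan(s,w)
E
```

```text
[-0.56755727  0.08287745  0.81915204] [[ 0.81 -0.14  0.57]
 [-0.12 -0.99 -0.08]
 [ 0.57  0.   -0.82]]
[-0.949, -0.332, 0.045, -0.0, 0.0, 0.224] rows>= 3.8
[-0.938, 0.36, 0.044, 0.0, -0.0, 0.239] rows>= 4.0
[-0.441, 0.903, 0.044, -0.0, -0.0, 0.239] rows>= 4.0
[0.293, 0.962, 0.044, 0.0, -0.0, 0.237] rows>= 4.0
[0.0, -0.0, 0.4, 0.0, 0.194, 0.0] rows>= 3.3
[0.0, 0.0, 0.95, 0.0, 0.0, 0.0] rows>= 1.5
```

{"fn": "move_arm", "kwargs": {"motion": [[-0.95,-0.33,0.04,0,0,0.224],[-0.95,-0.33,0.04,0,0,0.224],[-0.95,-0.33,0.04,0,0,0.224],[-0.95,-0.33,0.04,0,0,0.224],[-0.95,-0.33,0.04,0,0,0.224]], "fingers": 1}}

```text
time: 0.72
tool_pos: [0.2527, 0.4325, 0.2224]
tool_rot: [-3.141, 0.0, 2.101]
contact_force: [-0.7, -0.2, -0.1]
opening: 0.0915
grip_force: 0.0
```

{"fn": "move_arm", "kwargs": {"motion": [[-0.94,0.36,0.04,0,0,0.239],[-0.94,0.36,0.04,0,0,0.239],[-0.94,0.36,0.04,0,0,0.239],[-0.94,0.36,0.04,0,0,0.239],[-0.94,0.36,0.04,0,0,0.239]]}}

```text
time: 1.35
tool_pos: [0.3311, 0.3697, 0.2186]
tool_rot: [-3.141, 0.0, 1.354]
contact_force: [-0.5, 0.6, 0.5]
opening: 0.0919
grip_force: 0.0
```

{"fn": "move_arm", "kwargs": {"motion": [[-0.44,0.9,0.04,0,0,0.239],[-0.44,0.9,0.04,0,0,0.239],[-0.44,0.9,0.04,0,0,0.239],[-0.44,0.9,0.04,0,0,0.239],[-0.44,0.9,0.04,0,0,0.239]]}}

```text
time: 1.98
tool_pos: [0.4092, 0.3071, 0.2146]
tool_rot: [-3.142, 0.0, 0.605]
contact_force: [-0.1, 0.3, 0.1]
opening: 0.0915
grip_force: 0.0
```

{"fn": "move_arm", "kwargs": {"motion": [[0.29,0.96,0.04,0,0,0.237],[0.29,0.96,0.04,0,0,0.237],[0.29,0.96,0.04,0,0,0.237],[0.29,0.96,0.04,0,0,0.237],[0.29,0.96,0.04,0,0,0.237],[0.29,0.96,0.04,0,0,0.237]]}}

```text
time: 2.72
tool_pos: [0.4872, 0.2444, 0.2108]
tool_rot: [-3.141, -0.0, -0.139]
contact_force: [0.1, -0.3, -0.2]
opening: 0.0917
grip_force: 0.0
```

Tracking is good. Next I tilt and check with a picture.

{"fn": "move_arm", "kwargs": {"motion": [[0,0,0.4,0,0.194,0],[0,0,0.4,0,0.194,0],[0,0,0.4,0,0.194,0],[0,0,0.4,0,0.194,0],[0,0,0.4,0,0.194,0]]}}

```text
time: 3.35
tool_pos: [0.4856, 0.2444, 0.17]
tool_rot: [3.136, -0.607, -0.137]
contact_force: [-0.7, 0.3, 0.3]
opening: 0.0921
grip_force: 0.0
```

Run:
```python
from h import *
from cell import robot
s=robot.observe(); print(s["tool_pos"],s["tool_rot"],s["qpos"].round(2))
a=np.radians(35); G=therm(-.145,a); n=-G.apply([0,0,1]); H=np.array([.5275,.238,.111])
plan(s,[(H-.025*n,G)])
im=[]
for k,(r0,c0) in (("top",(160,200)),("scene",(150,330))):
    c=robot.read_camera(k); im.append(cv2.resize(c["image"][r0:r0+110,c0:c0+110,::-1],(396,396),interpolation=2))
cv2.imwrite("pics/pre.png",np.clip(np.hstack(im)*1.8,0,255).astype(np.uint8))
```

```text
[0.48558111 0.24442859 0.16995826] [ 3.13644717 -0.60731777 -0.13718825] [ 0.54  0.28  1.99 -0.8   0.52  2.88]
[0.013, 0.002, 0.976, 0.0, 0.001, 0.002] rows>= 1.6
```

View pics/pre.png

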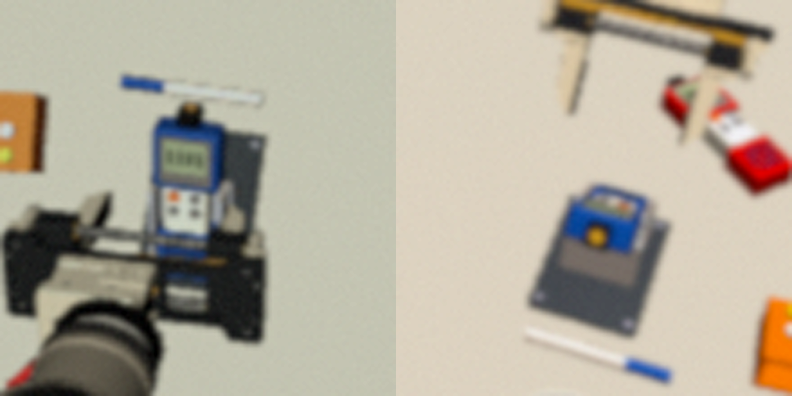

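The fingers straddle the thermometer axis in the top view, and the path along the face normal is clear. I descend, then close.

{"fn": "move_arm", "kwargs": {"motion": [[0.01,0,0.5,0,0,0],[0.01,0,0.75,0,0,0],[0.01,0,0.98,0,0,0],[0.01,0,0.98,0,0,0]]}}

```text
time: 3.95
tool_pos: [0.5479, 0.2364, 0.0965]
tool_rot: [3.139, -0.596, -0.147]
contact_force: [-0.2, 0.2, 0.4]
opening: 0.0918
grip_force: 0.0
```

{"fn": "move_arm", "kwargs": {"motion": [[0,0,0,0,0,0],[0,0,0,0,0,0],[0,0,0,0,0,0],[0,0,0,0,0,0],[0,0,0,0,0,0],[0,0,0,0,0,0]], "fingers": 0.2, "newtons": 15}}

```text
time: 4.7
tool_pos: [0.5464, 0.2377, 0.0974]
tool_rot: [-3.141, -0.597, -0.146]
contact_force: [-0.3, 1.5, 2.9]
opening: 0.058
grip_force: 14.9
```

{"fn": "move_arm", "kwargs": {"motion": [[0,0,0,0,0,0],[0,0,0,0,0,0],[0,0,-0.1,0,0,0],[0,0,-0.25,0,0,0],[0,0,-0.4,0,0,0],[0,0,-0.55,0,0,0],[0,0,-0.7,0,0,0],[0,0,-0.7,0,0,0]], "newtons": 55, "fingers": -0.2}}

```text
time: 5.7
tool_pos: [0.5069, 0.2433, 0.1558]
tool_rot: [-3.142, -0.597, -0.146]
contact_force: [-0.5, -0.6, -2.3]
opening: 0.0577
grip_force: 54.8
```

Run:
```python
from h import *
from cell import robot
s=robot.observe(); print(s)
im=[]
for k,(r0,c0) in (("top",(160,200)),("scene",(130,310))):
    c=robot.read_camera(k); im.append(cv2.resize(c["image"][r0:r0+110,c0:c0+110,::-1],(396,396),interpolation=2))
cv2.imwrite("pics/lift.png",np.clip(np.hstack(im)*1.8,0,255).astype(np.uint8))
```

```text
{'time': 5.7, 'qpos': array([ 0.50426927,  0.32663629,  1.95738808, -0.79722473,  0.49609303,
        2.86562253]), 'qvel': array([-8.50894862e-03,  2.44250448e-02, -6.20175556e-05, -2.10240699e-02,
       -1.46772051e-02,  1.84883562e-02]), 'joint_efforts': array([  0.24754945, -39.6027267 , -20.60971498,  -1.10204548,
        -0.63839855,  -0.1696188 ]), 'tool_pos': array([0.50694909, 0.24330898, 0.1557799 ]), 'tool_rot': array([-3.14154572, -0.59719745, -0.14631058]), 'contact_force': array([-0.54414409, -0.59108421, -2.28650145]), 'torque': array([ 0.0404759 ,  0.51342812, -0.0795533 ]), 'grip_force': 54.82691466808319, 'opening': 0.05768734270304861}
```

View pics/lift.png

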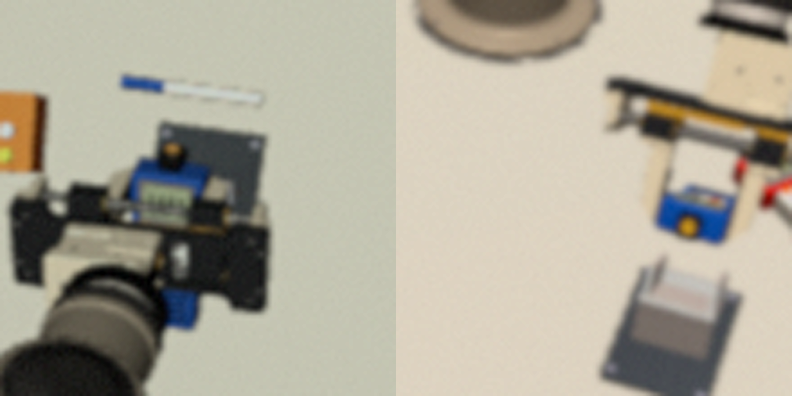

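The thermometer is held, clear of the stand and undisturbed in the grip. Next I level it, carry it and turn it.

Run:
```python
from h import *
from cell import robot
s=robot.observe()
plan(s,[((.49,.235,.20),therm(-.146)),((.48,.16,.20),therm(.63)),((.477,.081,.15),therm(1.417)),((.477,.081,.06),therm(1.417))])
```

```text
[0.123, 0.105, -0.463, 0.0, -0.19, -0.0] rows>= 3.2
[0.01, 0.757, 0.0, -0.0, 0.0, -0.247] rows>= 4.2
[-0.49, 0.621, 0.5, -0.0, 0.0, -0.251] rows>= 4.2
[0.0, -0.0, 0.9, 0.0, 0.0, 0.0] rows>= 1.4
```

{"fn": "move_arm", "kwargs": {"motion": [[0.03,0.03,-0.15,0,-0.03,0],[0.06,0.05,-0.28,0,-0.07,0],[0.09,0.08,-0.4,0,-0.11,0],[0.12,0.1,-0.46,0,-0.15,0],[0.12,0.1,-0.46,0,-0.19,0],[0.12,0.1,-0.46,0,-0.19,0]]}}

```text
time: 6.55
tool_pos: [0.4918, 0.2346, 0.1986]
tool_rot: [3.14, 0.001, -0.149]
contact_force: [0.2, -0.1, -2.2]
opening: 0.0581
grip_force: 54.8
```

{"fn": "move_arm", "kwargs": {"motion": [[0,0.1,0,0,0,-0.03],[0,0.25,0,0,0,-0.07],[0,0.4,0,0,0,-0.12],[0,0.55,0,0,0,-0.17],[0.01,0.68,0,0,0,-0.21],[0.01,0.76,0,0,0,-0.247],[0.01,0.76,0,0,0,-0.247]]}}

```text
time: 7.42
tool_pos: [0.4793, 0.16, 0.1993]
tool_rot: [3.14, 0.001, 0.628]
contact_force: [-0.1, 0.6, -1.7]
opening: 0.0573
grip_force: 54.8
```

{"fn": "move_arm", "kwargs": {"motion": [[-0.06,0.08,0.05,0,0,-0.03],[-0.15,0.19,0.15,0,0,-0.07],[-0.25,0.31,0.25,0,0,-0.12],[-0.35,0.45,0.35,0,0,-0.17],[-0.44,0.55,0.45,0,0,-0.21],[-0.49,0.62,0.5,0,0,-0.25],[-0.49,0.62,0.5,0,0,-0.25]]}}

```text
time: 8.3
tool_pos: [0.4764, 0.0813, 0.1493]
tool_rot: [-3.141, 0.001, 1.411]
contact_force: [0.8, 0.4, -1.3]
opening: 0.0581
grip_force: 54.8
```

{"fn": "move_arm", "kwargs": {"motion": [[0,0,0.15,0,0,0],[0,0,0.4,0,0,0],[0,0,0.6,0,0,0],[0,0,0.8,0,0,0],[0,0,0.9,0,0,0],[0,0,0.9,0,0,0]]}}

```text
time: 9.05
tool_pos: [0.4767, 0.0816, 0.0596]
tool_rot: [-3.141, 0.001, 1.414]
contact_force: [0.7, 0.8, -1.3]
opening: 0.0579
grip_force: 54.8
```

Run:
```python
from h import *
from cell import robot
s=robot.observe(); print({k:np.round(s[k],3) for k in ("tool_pos","tool_rot","qpos","contact_force","torque")})
im=[]
for k,(r0,c0) in (("top",(150,250)),("scene",(130,270))):
    c=robot.read_camera(k); im.append(cv2.resize(c["image"][r0:r0+110,c0:c0+110,::-1],(396,396),interpolation=2))
cv2.imwrite("pics/low.png",np.clip(np.hstack(im)*1.8,0,255).astype(np.uint8))
```

```text
{'tool_pos': array([0.477, 0.082, 0.06 ]), 'tool_rot': array([-3.141e+00,  1.000e-03,  1.414e+00]), 'qpos': array([ 1.100e-02,  4.800e-01,  1.847e+00, -1.000e-03,  8.160e-01,
        1.690e-01]), 'contact_force': array([ 0.65 ,  0.832, -1.328]), 'torque': array([-0.012,  0.053,  0.059])}
```

View pics/low.png

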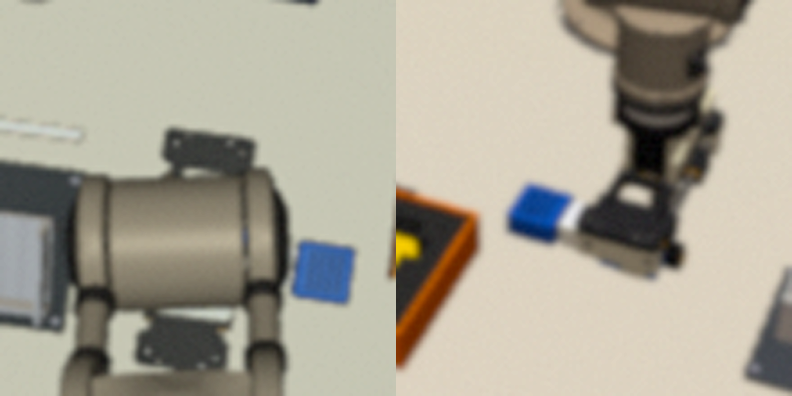

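The thermometer hangs level along y, with its foot between the gripper and the case. I lower it gently.

{"fn": "move_arm", "kwargs": {"motion": [[0,0,0.15,0,0,0],[0,0,0.3,0,0,0],[0,0,0.42,0,0,0],[0,0,0.46,0,0,0],[0,0,0.48,0,0,0],[0,0,0.48,0,0,0]]}}

```text
time: 9.9
tool_pos: [0.477, 0.0812, 0.012]
tool_rot: [-3.142, 0.0, 1.415]
contact_force: [-0.5, 0.2, -1.3]
opening: 0.0577
grip_force: 54.8
```

{"fn": "move_arm", "kwargs": {"motion": [[0,0,0.02,0,0,0],[0,0,0.04,0,0,0],[0,0,0.04,0,0,0]]}}

```text
time: 10.28
tool_pos: [0.4768, 0.0812, 0.0078]
tool_rot: [-3.141, 0.001, 1.415]
contact_force: [0.2, 0.2, -0.9]
opening: 0.0574
grip_force: 54.8
```

{"fn": "move_arm", "kwargs": {"motion": [[0,0,0.01,0,0,0],[0,0,0.02,0,0,0],[0,0,0.02,0,0,0]]}}

```text
time: 10.65
tool_pos: [0.4769, 0.0813, 0.0059]
tool_rot: [-3.141, 0.0, 1.415]
contact_force: [-0.8, 1.2, 1.0]
opening: 0.0577
grip_force: 54.8
```

{"fn": "move_arm", "kwargs": {"motion": [[0,0,0.01,0,0,0],[0,0,0.01,0,0,0]]}}

```text
time: 10.9
tool_pos: [0.477, 0.0814, 0.005]
tool_rot: [-3.142, 0.0, 1.415]
contact_force: [-0.6, 3.2, 3.1]
opening: 0.0579
grip_force: 54.9
```

It touches the bench, so I ease the grip, open, hold and rise.

{"fn": "move_arm", "kwargs": {"motion": [[0,0,0,0,0,0],[0,0,0,0,0,0]], "newtons": 4}}

```text
time: 11.15
tool_pos: [0.4769, 0.0812, 0.0049]
tool_rot: [-3.141, 0.0, 1.415]
contact_force: [0.7, 1.7, 2.7]
opening: 0.0586
grip_force: 4.0
```

{"fn": "move_arm", "kwargs": {"motion": [[0,0,0,0,0,0],[0,0,0,0,0,0],[0,0,0,0,0,0],[0,0,0,0,0,0],[0,0,0,0,0,0]], "fingers": 0.8}}

```text
time: 11.78
tool_pos: [0.4769, 0.0812, 0.0048]
tool_rot: [-3.141, 0.001, 1.415]
contact_force: [0.3, -0.0, 0.1]
opening: 0.0826
grip_force: 0.0
```

{"fn": "move_arm", "kwargs": {"motion": [[0,0,-0.2,0,0,0],[0,0,-0.6,0,0,0],[0,0,-1,0,0,0],[0,0,-1,0,0,0]]}}

```text
time: 12.28
tool_pos: [0.4788, 0.0813, 0.1076]
tool_rot: [3.136, -0.001, 1.415]
contact_force: [0.8, 0.6, 0.1]
opening: 0.0823
grip_force: 0.0
```

{"fn": "move_arm", "kwargs": {"motion": [[0.3,0.5,-0.2,0,0,0],[0.8,1,-0.5,0,0,0],[1,1,-0.5,0,0,0],[1,1,-0.5,0,0,0]]}}

```text
time: 12.78
tool_pos: [0.5915, 0.1661, 0.1534]
tool_rot: [-3.14, 0.001, 1.417]
contact_force: [-0.0, -0.2, 0.2]
opening: 0.0824
grip_force: 0.0
```

Run:
```python
from h import *
from cell import robot
s=robot.observe(); print(s["tool_pos"],s["tool_rot"])
c=robot.read_camera("top"); np.savez("/tmp/top1.npz",**c); P=cloud(c); X,Y=np.eye(3)[:2]
nt=(abs(P[...,0]-.48)<.08)&(abs(P[...,1]-.04)<.12)&(P[...,2]<.06)
b=mask(c,(105,100,30),(130,255,255))&nt
k,l,st,ce=cv2.connectedComponentsWithStats(b.astype(np.uint8))
for i in range(1,k):
    if st[i,4]>50: print(st[i],box(c,l==i,np.array([.48,.04,.028]),X,Y))
cv2.imwrite("pics/laid.png",np.clip(cv2.resize(c["image"][150:270,250:420,::-1],None,fx=4.6,fy=4.6,interpolation=2)*1.8,0,255).astype(np.uint8))
```

```text
[0.59149208 0.1661145  0.15338163] [-3.14028682e+00  5.88620447e-04  1.41701219e+00]
[300 212  19  18  55] (array([0.47583624, 0.06982505, 0.028     ]), (52.64950942993164, 53.431884765625), 80.41767120361328)
[331 218  16  15 198] (array([ 0.45905375, -0.02537935,  0.028     ]), (45.669593811035156, 44.74402618408203), 80.27572631835938)
```

View pics/laid.png

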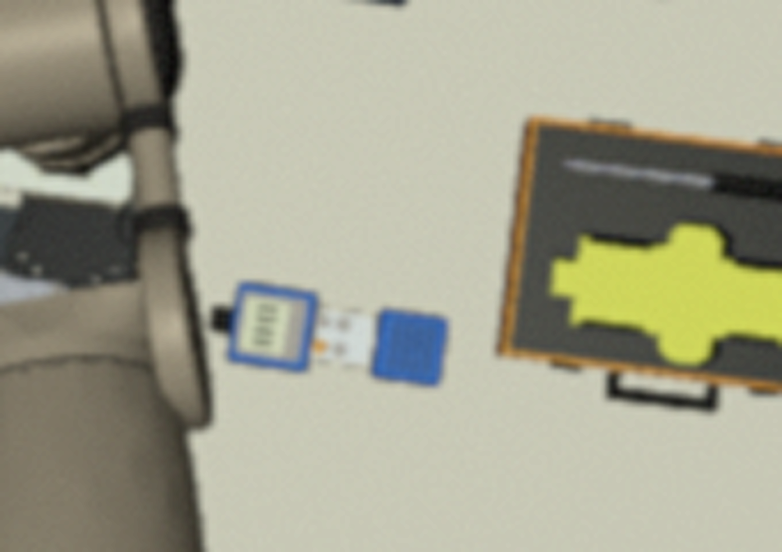

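The thermometer lies face up at about crop (338,335), head to the left (+y), and nothing else moved. I refine the cutout's floor extents along the case axes and plan the waist grasp.

Run:
```python
from h import *
from cell import robot
X,Y=np.eye(3)[:2]
for f in("/tmp/top0.npz","/tmp/top1.npz"):
    c=dict(np.load(f));P=cloud(c); near=(abs(P[...,0]-.5)<.16)&(abs(P[...,1]+.22)<.17)
    o=mask(c,(5,110,40),(20,255,255))&near&(P[...,2]>.03); print(box(c,o,np.array([.5,-.22,.049]),X,Y))
    y=mask(c,(22,110,70),(35,255,255))&near; v,u=np.nonzero(y)
    th=np.radians(81.2); e=np.array([np.cos(th),np.sin(th),0]); g=np.array([-np.sin(th),np.cos(th),0])
    q=(cast(c,np.c_[u,v],(0,0,.016))-[.4933,-.2106,.016])*1000; a,b=q@e,q@g
    print('x ext',a.min(),a.max(),'socket',b[a>78].mean(),'scoop y',b.min(),b.max(),'scoop x',a[b<-38].mean(),a[b>38].mean())
    for lo,hi,nm in((-80,-38,'foot'),(35,65,'head')):
        s=(a>lo)&(a<hi); print(nm,b[s].min(),b[s].max())
    for bb in range(-80,90,10):
        s=abs(a-bb)<2.5; print(bb,b[s].min().round(),b[s].max().round(),end='; ')
s=robot.observe(); T=therm(1.40); w=np.array([.467,.0205,0]); print(); plan(s,[(w+[0,0,.1],T),(w+[0,0,.05],T),(w+[0,0,.0045],T)])
```

```text
(array([ 0.51705172, -0.21433646,  0.049     ]), (231.0199432373047, 169.13145446777344), 81.18119049072266)
x ext -88.64888502224106 82.56227761757151 socket -1.8356472643170856 scoop y -49.50743995622785 47.61258991516263 scoop x -14.611497475576195 -15.617590466077404
foot -25.925541916702187 24.04039695804692
head -29.28733859615906 27.635826329736638
-80 -24.0 22.0; -70 -23.0 20.0; -60 -21.0 22.0; -50 -24.0 23.0; -40 -26.0 24.0; -30 -47.0 45.0; -20 -50.0 46.0; -10 -48.0 48.0; 0 -47.0 42.0; 10 -32.0 30.0; 20 -28.0 25.0; 30 -27.0 27.0; 40 -29.0 25.0; 50 -27.0 26.0; 60 -29.0 27.0; 70 -11.0 12.0; 80 -10.0 10.0; (array([ 0.5168738 , -0.21433489,  0.049     ]), (231.30723571777344, 169.22373962402344), 81.332763671875)
x ext -88.64888502224106 82.56227761757151 socket -2.7941017148999125 scoop y -49.09007539029666 47.61258991516263 scoop x -14.414115753958582 -15.617590466077404
foot -28.765437519292423 27.279160596470643
head -29.28733859615906 30.459826707781602
-80 -24.0 22.0; -70 -23.0 23.0; -60 -21.0 22.0; -50 -24.0 23.0; -40 -29.0 27.0; -30 -47.0 45.0; -20 -49.0 46.0; -10 -48.0 48.0; 0 -47.0 42.0; 10 -32.0 30.0; 20 -28.0 25.0; 30 -27.0 27.0; 40 -29.0 25.0; 50 -27.0 26.0; 60 -29.0 30.0; 70 -11.0 12.0; 80 -13.0 10.0; 
[-1.616, -0.997, 0.536, -0.001, 0.0, 0.005] rows>= 3.2
[0.0, -0.0, 0.5, 0.0, 0.0, 0.0] rows>= 0.8
[0.0, -0.0, 0.455, 0.0, 0.0, 0.0] rows>= 0.7
```

{"fn": "move_arm", "kwargs": {"motion": [[-0.5,-0.3,0,0,0,0],[-0.9,-0.8,0.1,0,0,0.005],[-0.9,-1,0.2,0,0,0.005],[-0.9,-1,0.2,0,0,0.005]]}}

```text
time: 13.32
tool_pos: [0.4758, 0.0902, 0.1339]
tool_rot: [-3.138, 0.001, 1.398]
contact_force: [0.2, 0.1, -0.2]
opening: 0.0826
grip_force: 0.0
```

{"fn": "move_arm", "kwargs": {"motion": [[-0.4,0,0.1,0,0,0],[-0.72,0,0.34,0,0,0],[-0.72,0,0.34,0,0,0],[-0.72,0,0.34,0,0,0]]}}

```text
time: 13.82
tool_pos: [0.4671, 0.0202, 0.1012]
tool_rot: [3.141, 0.0, 1.398]
contact_force: [-0.1, 0.0, -0.3]
opening: 0.0828
grip_force: 0.0
```

Run:
```python
from h import *
from cell import robot
s=robot.observe(); print(s["tool_pos"],s["tool_rot"])
T=therm(1.40); plan(s,[([.467,.0205,.0045],T)])
```

```text
[0.46709279 0.02023352 0.10118652] [3.14114747e+00 3.02662306e-04 1.39849446e+00]
[0.003, -0.002, 0.967, 0.0, 0.0, -0.0] rows>= 1.5
```

{"fn": "move_arm", "kwargs": {"motion": [[0,0,0.4,0,0,0],[0,0,0.7,0,0,0],[0,0,0.9,0,0,0],[0,0,0.97,0,0,0],[0,0,0.97,0,0,0]]}}

```text
time: 14.45
tool_pos: [0.4666, 0.0206, 0.0042]
tool_rot: [3.141, 0.0, 1.4]
contact_force: [0.4, 1.0, 0.7]
opening: 0.0828
grip_force: 0.0
```

{"fn": "move_arm", "kwargs": {"motion": [[0,0,0,0,0,0],[0,0,0,0,0,0],[0,0,0,0,0,0],[0,0,0,0,0,0],[0,0,0,0,0,0],[0,0,0,0,0,0]], "fingers": -0.1, "newtons": 10}}

```text
time: 15.2
tool_pos: [0.4661, 0.0201, 0.0039]
tool_rot: [-3.141, 0.001, 1.399]
contact_force: [0.2, 0.1, 0.3]
opening: 0.0417
grip_force: 0.0
```

{"fn": "move_arm", "kwargs": {"motion": [[0,0,0,0,0,0],[0,0,0,0,0,0],[0,0,0,0,0,0]], "fingers": -0.5, "newtons": 45}}

```text
time: 15.58
tool_pos: [0.4661, 0.0201, 0.0038]
tool_rot: [-3.141, 0.001, 1.399]
contact_force: [-0.4, -0.9, -0.2]
opening: 0.0377
grip_force: 45.0
```

Run:
```python
from h import *
from cell import robot
s=robot.observe()
plan(s,[([.466,.020,.10],therm(1.40)),([.475,-.06,.12],therm(1.405)),([.484,-.14,.12],therm(1.41)),([.4914,-.2235,.12],therm(1.418))])
```

```text
[-0.002, -0.001, -0.962, -0.0, 0.0, -0.0] rows>= 1.5
[-0.773, 0.225, -0.2, 0.0, 0.0, -0.002] rows>= 1.3
[-0.774, 0.221, 0.0, 0.0, 0.0, -0.002] rows>= 1.3
[-0.812, 0.207, 0.0, 0.0, 0.0, -0.003] rows>= 1.3
```

{"fn": "move_arm", "kwargs": {"motion": [[0,0,-0.1,0,0,0],[0,0,-0.35,0,0,0],[0,0,-0.6,0,0,0],[0,0,-0.85,0,0,0],[0,0,-0.96,0,0,0],[0,0,-0.96,0,0,0]]}}

```text
time: 16.32
tool_pos: [0.4664, 0.0202, 0.1004]
tool_rot: [3.141, 0.001, 1.399]
contact_force: [0.1, -0.2, -2.1]
opening: 0.0376
grip_force: 45.0
```

{"fn": "move_arm", "kwargs": {"motion": [[-0.1,0.02,-0.05,0,0,0],[-0.3,0.08,-0.1,0,0,0],[-0.5,0.15,-0.2,0,0,-0.002],[-0.7,0.2,-0.2,0,0,-0.002],[-0.77,0.22,-0.2,0,0,-0.002]]}}

```text
time: 16.95
tool_pos: [0.4743, -0.0607, 0.1193]
tool_rot: [-3.14, 0.001, 1.404]
contact_force: [-0.3, -0.1, -2.9]
opening: 0.0376
grip_force: 45.0
```

{"fn": "move_arm", "kwargs": {"motion": [[-0.2,0.06,0,0,0,0],[-0.45,0.13,0,0,0,0],[-0.65,0.18,0,0,0,-0.002],[-0.77,0.22,0,0,0,-0.002]]}}

```text
time: 17.45
tool_pos: [0.4834, -0.1396, 0.1193]
tool_rot: [-3.14, 0.0, 1.411]
contact_force: [0.6, -0.0, -1.9]
opening: 0.0373
grip_force: 45.0
```

{"fn": "move_arm", "kwargs": {"motion": [[-0.2,0.06,0,0,0,0],[-0.45,0.12,0,0,0,0],[-0.65,0.17,0,0,0,-0.003],[-0.81,0.21,0,0,0,-0.003],[-0.81,0.21,0,0,0,-0.003]]}}

```text
time: 18.08
tool_pos: [0.4916, -0.2233, 0.1198]
tool_rot: [-3.141, 0.001, 1.419]
contact_force: [0.5, 0.3, -2.7]
opening: 0.0376
grip_force: 45.0
```

Run:
```python
from h import *
from cell import robot
s=robot.observe(); print(s["tool_pos"],s["tool_rot"],s["contact_force"])
im=[];X,Y=np.eye(3)[:2]
for k,(r0,c0) in (("top",(150,340)),("scene",(120,190))):
    c=robot.read_camera(k); np.savez(f"/tmp/{k}2.npz",**c)
    im.append(cv2.resize(c["image"][r0:r0+120,c0:c0+120,::-1],(396,396),interpolation=2))
    P=cloud(c); nt=(abs(P[...,0]-.49)<.1)&(abs(P[...,1]+.21)<.13)&(P[...,2]>.07)&(P[...,2]<.17)
    b=mask(c,(105,100,30),(130,255,255))&nt; K,l,st,ce=cv2.connectedComponentsWithStats(b.astype(np.uint8))
    for i in range(1,K):
        if st[i,4]>30: q=P[l==i]; print(k,st[i],np.median(q,0).round(4),box(c,l==i,np.array([.49,-.21,s["tool_pos"][2]+.024]),X,Y))
cv2.imwrite("pics/above.png",np.clip(np.hstack(im)*1.8,0,255).astype(np.uint8))
```

```text
[ 0.49160828 -0.22329181  0.11977616] [-3.14117168e+00  5.06433806e-04  1.41949140e+00] [ 0.52485408  0.28143738 -2.70667551]
top [380 199  21  21 121] [ 0.5037 -0.1646  0.142 ] (array([ 0.50126722, -0.17056681,  0.14377616]), (57.997772216796875, 56.324100494384766), 81.39130401611328)
scene [252 172  22  15 152] [ 0.5256 -0.1605  0.1372] (array([ 0.52847092, -0.15764281,  0.14377616]), (64.61669158935547, 67.06986999511719), 20.116607666015625)
```

View pics/above.png

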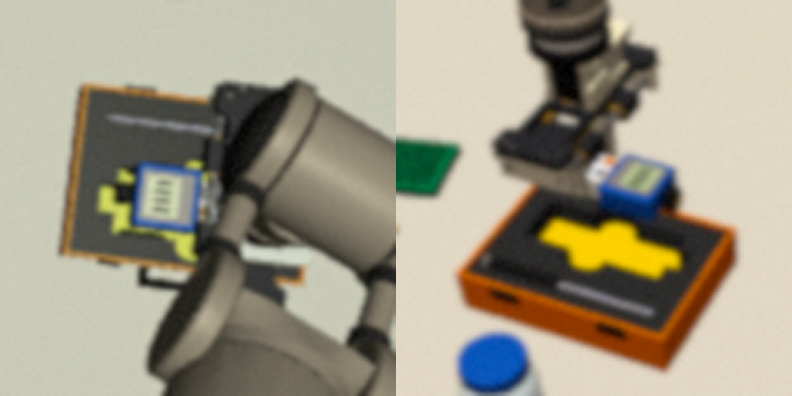

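Top view: the head (crop ~(166,197)) is over the cutout, heading 81.4°, maybe 1–2 mm too far in +x. I shift 1 mm, lower to just above the foam and look again.

{"fn": "move_arm", "kwargs": {"motion": [[0,-0.01,0.2,0,0,0],[0,-0.01,0.4,0,0,0],[0,-0.01,0.55,0,0,0],[0,-0.01,0.64,0,0,0],[0,-0.01,0.64,0,0,0]]}}

```text
time: 18.8
tool_pos: [0.4904, -0.2219, 0.0555]
tool_rot: [-3.14, 0.0, 1.421]
contact_force: [0.2, -0.4, -1.5]
opening: 0.0373
grip_force: 45.0
```

Run:
```python
from h import *
from cell import robot
s=robot.observe(); print(s["tool_pos"],s["tool_rot"],s["contact_force"])
X,Y=np.eye(3)[:2]
c=robot.read_camera("top"); np.savez("/tmp/top3.npz",**c)
P=cloud(c); nt=(abs(P[...,0]-.49)<.1)&(abs(P[...,1]+.21)<.13)&(P[...,2]>.03)&(P[...,2]<.1)
b=mask(c,(105,100,30),(130,255,255))&nt; K,l,st,ce=cv2.connectedComponentsWithStats(b.astype(np.uint8))
for i in range(1,K):
    if st[i,4]>30: q=P[l==i]; print(st[i],np.median(q,0).round(4),box(c,l==i,np.array([.49,-.21,s["tool_pos"][2]+.024]),X,Y))
cv2.imwrite("pics/above2.png",np.clip(cv2.resize(c["image"][175:245,350:430,::-1],None,fx=8,fy=8,interpolation=2)*1.8,0,255).astype(np.uint8))
```

```text
[ 0.49038068 -0.22185643  0.05553823] [-3.14022786e+00  8.39501766e-05  1.42131815e+00] [ 0.1798415  -0.44684286 -1.54374583]
[376 201  20  21 120] [ 0.4985 -0.1692  0.0777] (array([ 0.49857915, -0.1688314 ,  0.07953823]), (58.01416778564453, 60.43416213989258), 81.36711120605469)
```

View pics/above2.png

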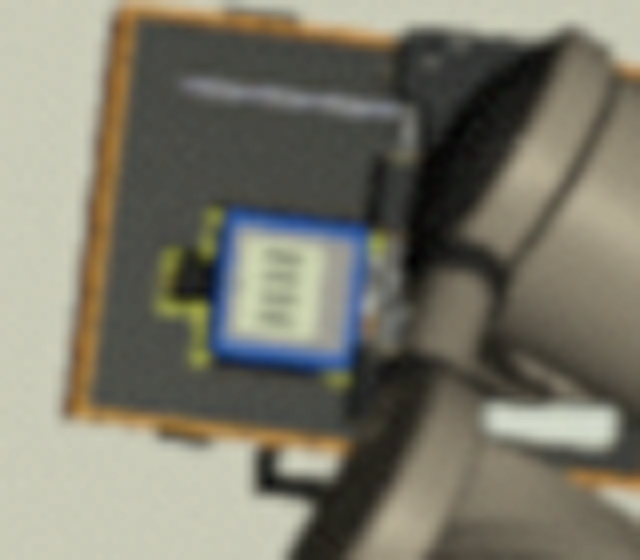

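The head sits squarely in the cutout laterally; it is about 1.5 mm too far toward +y. I correct that and lower.

{"fn": "move_arm", "kwargs": {"motion": [[-0.018,0,0,0,0,0],[-0.018,0,0.04,0,0,0],[-0.018,0,0.08,0,0,0],[-0.018,0,0.12,0,0,0],[-0.018,0,0.15,0,0,0],[-0.018,0,0.15,0,0,0]]}}

```text
time: 19.6
tool_pos: [0.4901, -0.2239, 0.0406]
tool_rot: [-3.141, 0.0, 1.421]
contact_force: [0.7, -0.1, -1.3]
opening: 0.0374
grip_force: 45.0
```

{"fn": "move_arm", "kwargs": {"motion": [[0,0,0.03,0,0,0],[0,0,0.05,0,0,0],[0,0,0.07,0,0,0],[0,0,0.07,0,0,0]]}}

```text
time: 20.1
tool_pos: [0.4907, -0.2241, 0.034]
tool_rot: [3.141, 0.001, 1.421]
contact_force: [1.8, 0.7, -2.0]
opening: 0.0376
grip_force: 45.0
```

It is in the cutout with no contact force, so I press home in small steps.

{"fn": "move_arm", "kwargs": {"motion": [[0,0,0.02,0,0,0],[0,0,0.04,0,0,0],[0,0,0.06,0,0,0],[0,0,0.06,0,0,0]]}}

```text
time: 20.6
tool_pos: [0.4912, -0.2246, 0.0299]
tool_rot: [3.139, 0.002, 1.421]
contact_force: [-2.9, 0.8, 13.3]
opening: 0.0375
grip_force: 45.0
```

{"fn": "move_arm", "kwargs": {"motion": [[0,0,0.02,0,0,0],[0,0,0.04,0,0,0],[0,0,0.05,0,0,0],[0,0,0.05,0,0,0]]}}

```text
time: 21.1
tool_pos: [0.491, -0.2247, 0.0245]
tool_rot: [3.14, 0.002, 1.421]
contact_force: [-1.5, 0.2, 9.2]
opening: 0.0378
grip_force: 45.0
```

{"fn": "move_arm", "kwargs": {"motion": [[0,0,0.02,0,0,0],[0,0,0.03,0,0,0],[0,0,0.03,0,0,0]]}}

```text
time: 21.48
tool_pos: [0.491, -0.2246, 0.0213]
tool_rot: [3.14, 0.002, 1.421]
contact_force: [-1.6, 0.2, 9.1]
opening: 0.0379
grip_force: 45.0
```

{"fn": "move_arm", "kwargs": {"motion": [[0,0,0.01,0,0,0],[0,0,0.02,0,0,0],[0,0,0.02,0,0,0]]}}

```text
time: 21.85
tool_pos: [0.4911, -0.2247, 0.0198]
tool_rot: [3.14, 0.002, 1.421]
contact_force: [-2.1, 0.1, 13.7]
opening: 0.0377
grip_force: 45.0
```

{"fn": "move_arm", "kwargs": {"motion": [[0,0,0.01,0,0,0],[0,0,0.01,0,0,0],[0,0,0.01,0,0,0]]}}

```text
time: 22.22
tool_pos: [0.4911, -0.2247, 0.0198]
tool_rot: [3.139, 0.002, 1.421]
contact_force: [-3.6, 1.5, 22.7]
opening: 0.0378
grip_force: 45.0
```

{"fn": "move_arm", "kwargs": {"motion": [[0,0,0,0,0,0],[0,0,0,0,0,0],[0,0,-0.02,0,0,0],[0,0,-0.02,0,0,0]], "newtons": 3}}

```text
time: 22.72
tool_pos: [0.4902, -0.224, 0.0187]
tool_rot: [-3.141, 0.0, 1.421]
contact_force: [1.2, -0.9, -1.1]
opening: 0.0379
grip_force: 3.0
```

{"fn": "move_arm", "kwargs": {"motion": [[0,0,0,0,0,0],[0,0,0,0,0,0],[0,0,0,0,0,0],[0,0,0,0,0,0]], "fingers": 0.06}}

```text
time: 23.22
tool_pos: [0.4902, -0.2239, 0.0189]
tool_rot: [-3.141, 0.0, 1.421]
contact_force: [-0.1, -0.1, -0.0]
opening: 0.0486
grip_force: 0.0
```

It is released with 5 mm free on each side. I rise straight up and withdraw to look.

{"fn": "move_arm", "kwargs": {"motion": [[0,0,-0.1,0,0,0],[0,0,-0.3,0,0,0],[0,0,-0.6,0,0,0],[0,0,-1,0,0,0],[0,0,-1,0,0,0]]}}

```text
time: 23.85
tool_pos: [0.4921, -0.225, 0.1227]
tool_rot: [3.135, 0.003, 1.421]
contact_force: [-0.9, -0.7, -0.9]
opening: 0.0484
grip_force: 0.0
```

{"fn": "move_arm", "kwargs": {"motion": [[0.4,-0.2,-0.5,0,0,0],[0.9,-0.2,-0.8,0,0,0],[1,-0.2,-0.8,0,0,0],[1,-0.2,-0.8,0,0,0]]}}

```text
time: 24.35
tool_pos: [0.4851, -0.1216, 0.1982]
tool_rot: [-3.14, 0.001, 1.423]
contact_force: [0.5, -0.6, 0.2]
opening: 0.0486
grip_force: 0.0
```

{"fn": "move_arm", "kwargs": {"motion": [[0.4,0,0,0,0,0],[0.9,0,0,0,0,0],[1,0,0,0,0,0],[1,0,0,0,0,0]]}}

```text
time: 24.85
tool_pos: [0.5002, -0.0239, 0.1978]
tool_rot: [-3.139, 0.001, 1.422]
contact_force: [0.3, -0.4, -1.4]
opening: 0.049
grip_force: 0.0
```

Run:
```python
from h import *
from cell import robot
s=robot.observe(); print(s["tool_pos"],s["qvel"].round(3))
X,Y=np.eye(3)[:2]
c=robot.read_camera("top"); P=cloud(c); nt=(abs(P[...,0]-.49)<.06)&(abs(P[...,1]+.21)<.1)
b=mask(c,(105,100,30),(130,255,255))&nt; K,l,st,ce=cv2.connectedComponentsWithStats(b.astype(np.uint8))
foam=mask(c,(0,0,0),(180,90,60))&(abs(P[...,0]-.5)<.08)&(abs(P[...,1]+.21)<.11); print('foam z',np.median(P[foam][:,2]))
for i in range(1,K):
    if st[i,4]>30: q=P[l==i]; print(st[i],np.median(q,0).round(4),box(c,l==i,np.array([.49,-.21,.044]),X,Y))
d=robot.read_camera("scene")
cv2.imwrite("pics/end.png",np.clip(np.hstack([cv2.resize(k[r:r+90,q:q+100,::-1],(400,360),interpolation=2) for k,r,q in((c,165,350),(d,155,200))])*1.8,0,255).astype(np.uint8))
```

```text
[ 0.50015392 -0.02385836  0.19779517] [-0.025 -0.007 -0.003 -0.003  0.001 -0.007]
foam z 0.043205941208025345
[384 203  10  19  41] [ 0.4834 -0.1924  0.043 ] (array([ 0.49444547, -0.18993733,  0.044     ]), (23.494691848754883, 60.78618621826172), 71.5531997680664)
[407 207  18  17 258] [ 0.4844 -0.2721  0.0424] (array([ 0.4843149 , -0.27116335,  0.044     ]), (51.26897430419922, 53.41514587402344), 81.81095123291016)Traceback (most recent call last):
  File "<stdin>", line 11, in <module>
KeyError: (slice(165, 255, None), slice(350, 450, None), slice(None, None, -1))
```

Head (43.0 mm) and foot (42.4 mm) are flush with the foam (43.2 mm), and the foot is within about 1.5 mm of its place. I let the arm settle and hand in.

{"fn": "move_arm", "kwargs": {"motion": [[0,0,0,0,0,0],[0,0,0,0,0,0],[0,0,0,0,0,0]]}}

```text
time: 25.32
tool_pos: [0.5004, -0.0236, 0.1989]
tool_rot: [-3.141, 0.001, 1.421]
contact_force: [0.6, 0.2, 0.2]
opening: 0.0486
grip_force: 0.0
```

```bash
python3 -c "
from cell import robot
print(robot.hand_in())"
```

```text
the job is handed in; nothing more can be done
None
```

The thermometer is face up in its cutout, pressed home, flush with the foam to within about 1 mm, and let go; the job was handed in after about 25 s, and no verdict came back.

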